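Clip the finished bag tags on the order stand, box the broken ones

TASK

Finish the order of printed bag tags lying on the table: push the snap hook of every good tag onto the front leg of one of the stand's wire loops until its gate flicks shut behind the wire, one tag to a loop, any loop. Drop every tag whose hook has snapped off into the grey reject box, close the box with its lid, fully seated, and leave the other things on the table where they are.

Things in the scene. Friction and masses are not known exactly. Their poses are not given: they have to be found in the camera images.
- tag1_center (a point): Good bag tag (may be absent), lying flat: white plate 50 (x) x 34 (y) x 8 mm, grasped across the 34 mm, with an equally flat steel snap hook on one short edge; 70 g. Point: middle of plate, half-way up. x runs towards the hook's mouth. Hook throat: solid back at x = 35, gate at x = 65, y = -8 to +9 mm; then a mouth flaring to 30 mm wide, ending at x = 79 mm.
- tag1_gate (a joint): Gate of that tag's hook, rad: 0 shut, grows to 1.35 inwards, sprung shut. A 17.5 mm bar across the throat, hinged at x = 65, y = +10.5 mm. A wire entering the mouth pushes it in (1 to 4 N); it flicks shut once the 6 mm wire's axis is at x = 46 mm or less from the plate's middle (the wire meets the throat's back at x = 38; x = 42 is a good stop).
- tag2_center (a point): Good bag tag (may be absent), lying flat: white plate 50 (x) x 34 (y) x 8 mm, grasped across the 34 mm, with an equally flat steel snap hook on one short edge; 70 g. Point: middle of plate, half-way up. x runs towards the hook's mouth. Hook throat: solid back at x = 35, gate at x = 65, y = -8 to +9 mm; then a mouth flaring to 30 mm wide, ending at x = 79 mm.
- tag2_gate (a joint): Gate of that tag's hook, rad: 0 shut, grows to 1.35 inwards, sprung shut. A 17.5 mm bar across the throat, hinged at x = 65, y = +10.5 mm. A wire entering the mouth pushes it in (1 to 4 N); it flicks shut once the 6 mm wire's axis is at x = 46 mm or less from the plate's middle (the wire meets the throat's back at x = 38; x = 42 is a good stop).
- tag3_center (a point): Good bag tag (may be absent), lying flat: white plate 50 (x) x 34 (y) x 8 mm, grasped across the 34 mm, with an equally flat steel snap hook on one short edge; 70 g. Point: middle of plate, half-way up. x runs towards the hook's mouth. Hook throat: solid back at x = 35, gate at x = 65, y = -8 to +9 mm; then a mouth flaring to 30 mm wide, ending at x = 79 mm.
- tag3_gate (a joint): Gate of that tag's hook, rad: 0 shut, grows to 1.35 inwards, sprung shut. A 17.5 mm bar across the throat, hinged at x = 65, y = +10.5 mm. A wire entering the mouth pushes it in (1 to 4 N); it flicks shut once the 6 mm wire's axis is at x = 46 mm or less from the plate's middle (the wire meets the throat's back at x = 38; x = 42 is a good stop).
- tag4_center (a point): Good bag tag (may be absent), lying flat: white plate 50 (x) x 34 (y) x 8 mm, grasped across the 34 mm, with an equally flat steel snap hook on one short edge; 70 g. Point: middle of plate, half-way up. x runs towards the hook's mouth. Hook throat: solid back at x = 35, gate at x = 65, y = -8 to +9 mm; then a mouth flaring to 30 mm wide, ending at x = 79 mm.
- tag4_gate (a joint): Gate of that tag's hook, rad: 0 shut, grows to 1.35 inwards, sprung shut. A 17.5 mm bar across the throat, hinged at x = 65, y = +10.5 mm. A wire entering the mouth pushes it in (1 to 4 N); it flicks shut once the 6 mm wire's axis is at x = 46 mm or less from the plate's middle (the wire meets the throat's back at x = 38; x = 42 is a good stop).
- broken1_center (a point): Broken bag tag (may be absent): the same white plate 50 (x) x 34 (y) x 8 mm, but the hook has snapped off; only a 10 mm stub is left on the x = +25 mm edge; 45 g. Point: middle of the plate, half-way up; grasped across the 34 mm.
- broken2_center (a point): Broken bag tag (may be absent): the same white plate 50 (x) x 34 (y) x 8 mm, but the hook has snapped off; only a 10 mm stub is left on the x = +25 mm edge; 45 g. Point: middle of the plate, half-way up; grasped across the 34 mm.
- broken3_center (a point): Broken bag tag (may be absent): the same white plate 50 (x) x 34 (y) x 8 mm, but the hook has snapped off; only a 10 mm stub is left on the x = +25 mm edge; 45 g. Point: middle of the plate, half-way up; grasped across the 34 mm.
- loop1 (a point): Wire loop 1 of four, 75 mm apart along y on a heavy fixed stand. Point: axis of its front leg (nearest the robot), a vertical round wire 6 mm thick, 10 mm over the table. x points to the rear leg, 52 mm behind: the way to push a tag on. Loop top, closed, 63 mm over the table; the stand's foot is a 6 mm thick plate from 16 mm before to 66 mm behind the front legs.
- loop2 (a point): Wire loop 2 of four, 75 mm apart along y on a heavy fixed stand. Point: axis of its front leg (nearest the robot), a vertical round wire 6 mm thick, 10 mm over the table. x points to the rear leg, 52 mm behind: the way to push a tag on. Loop top, closed, 63 mm over the table; the stand's foot is a 6 mm thick plate from 16 mm before to 66 mm behind the front legs.
- loop3 (a point): Wire loop 3 of four, 75 mm apart along y on a heavy fixed stand. Point: axis of its front leg (nearest the robot), a vertical round wire 6 mm thick, 10 mm over the table. x points to the rear leg, 52 mm behind: the way to push a tag on. Loop top, closed, 63 mm over the table; the stand's foot is a 6 mm thick plate from 16 mm before to 66 mm behind the front legs.
- loop4 (a point): Wire loop 4 of four, 75 mm apart along y on a heavy fixed stand. Point: axis of its front leg (nearest the robot), a vertical round wire 6 mm thick, 10 mm over the table. x points to the rear leg, 52 mm behind: the way to push a tag on. Loop top, closed, 63 mm over the table; the stand's foot is a 6 mm thick plate from 16 mm before to 66 mm behind the front legs.
- reject_box: Open grey plastic reject box, fixed, outside 160 (x) x 140 (y) x 55 mm high, walls 4 mm, floor 4 to 5 mm; origin under its centre, on the table.
- lid_grip (a point): Loose grey lid of the reject box, 150 g, starting flat on the table. Point: middle of its black grip bar, 44 (x) x 14 (y) x 25 mm high, on the lid's middle, 21.5 mm over the lid's underside. Lid: panel 164 (x) x 144 (y) x 5 mm over a lip 140 x 120 x 4 mm deep that enters the box with 6 mm to spare all round. Seated with x along the box's x (either way round), the point is 72.5 mm over the table.
- tape_roll: Bystander, to be left alone: roll of tape lying flat, 60 mm across, 19 mm high; origin under its centre.
- brush: Bystander, to be left alone: lint brush lying on the table; origin under its middle.
- scraper: Bystander, to be left alone: flat plastic scraper 50 x 50 mm, 7 mm high.
- counter_clicker: Bystander, to be left alone: small black timer, 60 x 40 x 22 mm.
Mind the look-alikes: they are no part of the job. Leave any orange look-alike of the part that bears broken2_center alone.

How it is judged:
By the outcome, as a careful person would: the job done as asked, in the order asked, and still so for the second after the job is handed in, with the robot touching nothing.
Of tag1, tag2, tag3, tag4 only 3 to 4 are there at a start; the rules pass over those that are not, and their reading is None.
Of broken1, broken2, broken3 only 2 to 3 are there at a start; the rules pass over those that are not, and their reading is None.
At some moment in a run one of tag1, tag2, tag3, tag4, broken1, broken2, broken3 may be knocked a few centimetres aside while the robot is not near it.
Once in a run the grip may slacken for a moment while it holds something.
It also fails if it takes over 210 s, if anything falls off the work surface, if the arm or the gripper's body presses on something with over 40 N, if the wrist force passes 120 N, or if a joint passes its speed limit or range.

ROBOT

A 6-joint arm with a two-finger parallel gripper is mounted at the origin on the work surface. World frame = base frame: x ahead of the robot, y to its left, z up, the work surface at z = 0. Lengths are in m, angles in rad, forces in N, time in s.
With the tool pointing down it reaches from about 0.35 to 0.975 m from the base axis. Payload 7.1 kg.
Tool frame: the origin (TCP) lies midway between the tips of the shut fingers; the grasp point (between the pads) lies 19 mm behind it; z points along the fingers, y is the line along which they close (so a half turn about z gives the same grasp; the last joint's range is limited). The gripper opens to 88 mm and grips with 3 to 60 N. Pads are 20 mm wide; open, the fingers measure 115 mm over their backs; the gripper's body (75 mm by 178 mm) begins 61 mm behind the grasp point.
Start: joints at [-1.207, 0.423, 1.63, -0, 1.089, -0.019], TCP at [0.233, -0.58, 0.223] pointing down, gripper open.
Joint ranges: [-3, 3], [-0.9, 2.11], [0.09, 2.58], [-1.31, 4.45], [0.11, 2.69], [-2.54, 2.54]. Speed limits (rad/s): [2.39, 2.39, 3.01, 3.14, 3.14, 3.14].

INTERFACE

Orientations are given as a unit quaternion [w, x, y, z].
In Python, from station import move_pose, movel, movej, command_gripper, wait, inverse_kinematics, read_camera, camera_info, MotionError, job_done, get_time, get_joint_pos, get_qvel, get_effort, get_tcp_pos, get_ee_rot, get_ft_force, get_ft_torque, get_grip_width, get_finger_force gives the robot as it stands. Calls block until the motion is done:
- move_pose(position, orientation): joint-space move of the TCP to a pose.
- movel(position, frame=None, v=0.15, until_force=None): straight line of the TCP; frame=None keeps the orientation; v is the mean speed in m/s. With until_force (N) it stops when the force on the tool has changed by that much, and returns True; else False.
- movej(angles): joint-space move.
- command_gripper(opening): opening from 0.0 (shut) to 1.0 (fully open); the grip force is fixed at half the most; returns when the fingers have stopped.
- wait(seconds).
- inverse_kinematics(position, orientation): joint angles nearest the present ones, or None.
- read_camera(name): name is "side" or "top"; returns the picture (400x640x3 uint8, red, green, blue); there is no depth.
- camera_info(name): a dict with "intrinsics" (3x3 intrinsics, pixels), "T" (4x4, takes a point from camera to world coordinates). Camera axes: x right, y up, looking along -z (the intrinsics and any distortion apply to the point x, -y, -z); pixel columns grow to the right and rows downward; lengths in m; the calibration is good to about 2 mm. A picture is of the moment at which its call begins. camera_info takes no time and is no camera call.
A pose or a line that the arm cannot do raises MotionError and nothing moves.
- job_done(): hands the job in; it is judged then, once.
Readings, each from a call of its own:
- get_time(): time.
- get_joint_pos(): joint angles.
- get_qvel(): joint speeds.
- get_effort(): joint torques, N m.
- get_tcp_pos(): TCP position.
- get_ee_rot(): TCP orientation.
- get_ft_force(): force on the tool from outside, world axes, zero at the start.
- get_ft_torque(): the same for the moment, N m.
- get_grip_width(): opening from 0.0 (shut) to 1.0 (fully open).
- get_finger_force(): force on a finger pad.
Only numpy, scipy, OpenCV 4.12 (cv2) and the standard library are available. Lean on these libraries where they do the work, as an engineer would, in place of code of your own. Each camera call takes 0.05 s, during which the arm holds its last target. There are 200 camera calls.

## Working session

There is one attempt and no reset: what is moved stays moved. The work goes in short steps, each a Python script; the robot and the scene stay as the last script left them, time stands still between calls to the robot, and variables do not carry over. Pictures are saved under pics/ and viewed, at most 14 in all, crops included, and the job is handed in when it is done.

```bash
ls; mkdir -p pics; python3 - <<'E'
from station import *
import cv2,numpy as np
np.set_printoptions(precision=4,suppress=True)
for n in("top","side"):
    im=read_camera(n); cv2.imwrite(f"pics/{n}0.png",im[:,:,::-1]); i=camera_info(n); print(n,{k:v for k,v in i.items()})
print(get_time(),get_tcp_pos(),get_ee_rot())
E
```

```text
pics
top {'intrinsics': array([[476.9543,   0.    , 319.1647],
       [  0.    , 476.9543, 207.4967],
       [  0.    ,   0.    ,   1.    ]]), 'T': array([[-0.0194,  0.9778, -0.2085,  0.2581],
       [-0.9998, -0.018 ,  0.0088, -0.0234],
       [ 0.0049,  0.2086,  0.978 ,  1.5373],
       [ 0.    ,  0.    ,  0.    ,  1.    ]])}
side {'intrinsics': array([[369.1313,   0.    , 317.9313],
       [  0.    , 369.1313, 201.5867],
       [  0.    ,   0.    ,   1.    ]]), 'T': array([[ 0.9996,  0.0251, -0.013 ,  0.5294],
       [-0.0236,  0.4853, -0.874 , -0.8471],
       [-0.0156,  0.874 ,  0.4857,  0.5215],
       [ 0.    ,  0.    ,  0.    ,  1.    ]])}
0.1 [ 0.2333 -0.5793  0.222 ] [-0.0007  0.9817  0.1902 -0.0001]
```

View pics/top0.png

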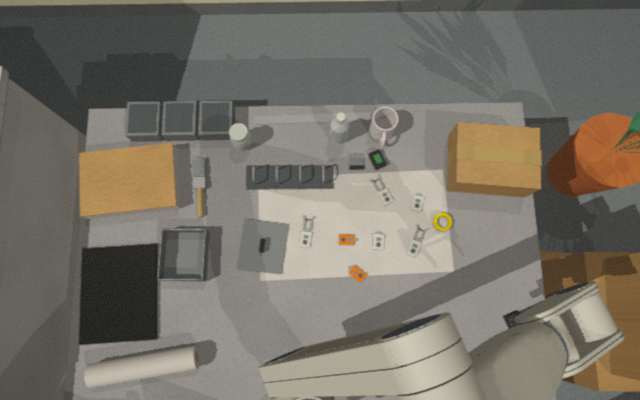

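View pics/side0.png

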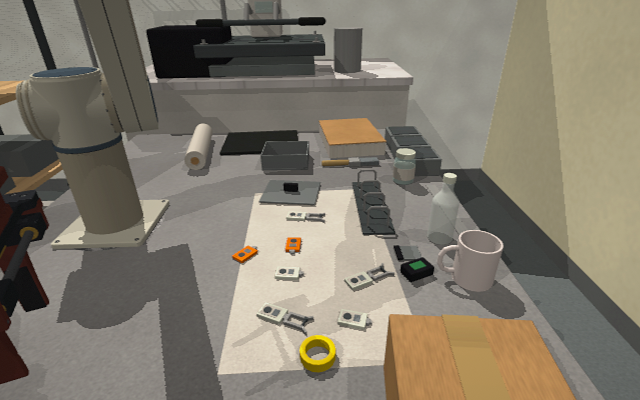

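The top view shows good tags near (307,230), (383,190) and (416,242), white broken tags at (418,202) and (378,241), and orange look-alikes at (347,239) and (358,273). The lid is at (263,245), the box at (184,254), and the four loops lie along row 175, columns 260–333. I'll enlarge it for detail.

```bash
cat > h.py <<'E'
from station import *
import cv2,numpy as np
np.set_printoptions(precision=4,suppress=True)
def proj(n,P):
    i=camera_info(n);T=i["T"];c=T[:3,:3].T@(np.asarray(P,float)-T[:3,3]);q=i["intrinsics"]@[c[0],-c[1],-c[2]];return q[:2]/q[2]
def ray(n,u,v):
    i=camera_info(n);T=i["T"];d=np.linalg.inv(i["intrinsics"])@[u,v,1];return T[:3,3],T[:3,:3]@[d[0],-d[1],-d[2]]
def onz(n,u,v,z):
    o,d=ray(n,u,v);return o+d*(z-o[2])/d[2]
E
python3 - <<'E'
from h import *
a=cv2.imread("pics/top0.png");b=cv2.imread("pics/side0.png")
cv2.imwrite("pics/c1.png",cv2.resize(a[155:285,290:465],None,fx=4.5,fy=4.5,interpolation=cv2.INTER_CUBIC))
c=cv2.resize(a[150:290,155:345],None,fx=4,fy=4,interpolation=cv2.INTER_CUBIC)
cv2.imwrite("pics/c2.png",c)
# plates: white blobs brighter/less warm than mat
hsv=cv2.cvtColor(a,cv2.COLOR_BGR2HSV)
for p in[(305,240),(385,198),(413,250),(418,203),(378,241),(430,180)]:print(p,a[p[1]-2:p[1]+3,p[0]-2:p[0]+3].mean((0,1)),onz("top",*p,.004))
for n,p in(("lid",(263,245)),("box",(184,254)),("l1",(260,185)),("l4",(330,183))):print(n,onz("top",*p,.0))
E
```

```text
(305, 240) [136.56 145.76 149.  ] [0.4782 0.0107 0.004 ]
(385, 198) [131.04 140.36 144.28] [ 0.613  -0.2553  0.004 ]
(413, 250) [115.8  124.36 126.84] [ 0.4391 -0.3375  0.004 ]
(418, 203) [133.24 142.4  145.64] [ 0.5941 -0.3634  0.004 ]
(378, 241) [144.32 153.64 157.2 ] [ 0.4705 -0.2257  0.004 ]
(430, 180) [177.08 190.52 198.6 ] [ 0.6718 -0.4083  0.004 ]
lid [0.4649 0.147  0.    ]
box [0.4405 0.4014 0.    ]
l1 [0.6659 0.158  0.    ]
l4 [ 0.6686 -0.075   0.    ]
```

View pics/c1.png

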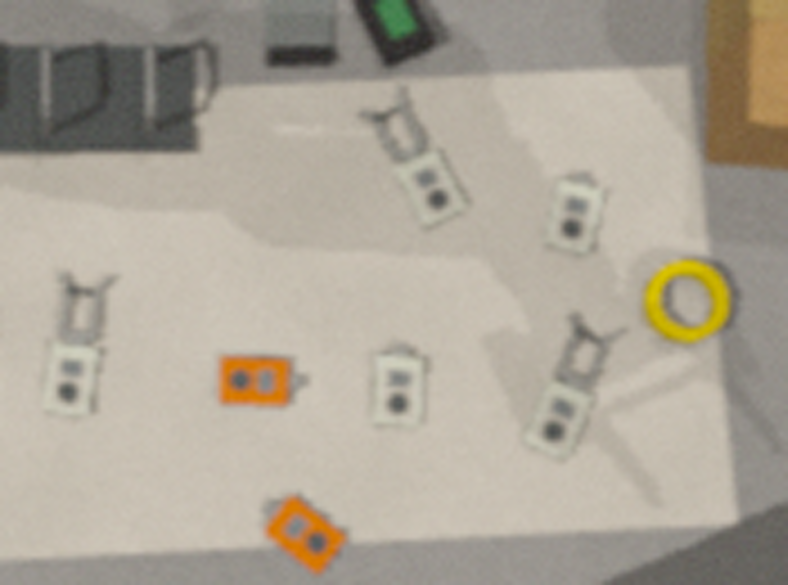

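View pics/c2.png

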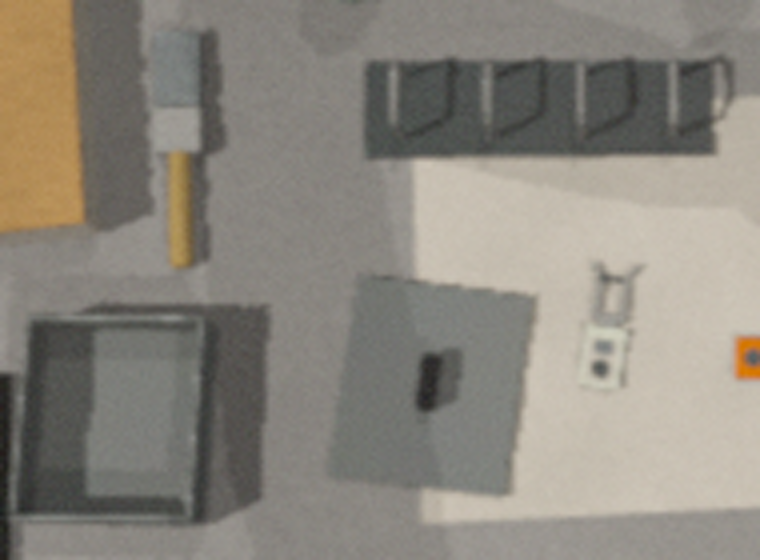

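Three good tags have hooks towards +x, and there are two white broken tags. In c2 the foot spans about (366–715, 62–157) and the lid bar is at (430,382). Next I'll measure these.

```bash
cat >> h.py <<'E'
SEEDS=dict(A=(306,237),B=(385,192),C=(414,246),P=(418,203),Q=(378,241))
def rect3(n,cnt,z):
    pts=np.array([onz(n,*p,z)[:2] for p in cnt.reshape(-1,2)],np.float32)
    (c,s,a)=cv2.minAreaRect(pts*1000)
    return np.array(c)/1000,s,a
def cnt_at(m,p):
    cs,_=cv2.findContours(m,cv2.RETR_EXTERNAL,cv2.CHAIN_APPROX_NONE)
    cs=[c for c in cs if cv2.contourArea(c)>60]
    return max(cs,key=lambda c:cv2.pointPolygonTest(c,(float(p[0]),float(p[1])),True)) if cs else None
def plates(im,seeds):
    """white plates: less red than the warm mat; 4x upsampled"""
    f=4;r={}
    im=cv2.GaussianBlur(cv2.resize(im,None,fx=f,fy=f,interpolation=cv2.INTER_CUBIC),(0,0),2).astype(float)
    q=im[:,:,0]/im[:,:,2]; m=((q<1.0)&(im[:,:,1]>115)).astype(np.uint8)*255
    return m,q
E
python3 - <<'E'
from h import *
im=cv2.imread("pics/top0.png")[:,:,::-1].copy()
a=im.astype(int)
print("row through A plate  R,G,B");print(a[239,296:318].tolist())
print("col C");print(a[250,403:428].tolist())
print("foot row");print(a[186,238:262:2].tolist(), a[160:196:2,280].tolist())
E
```

```text
row through A plate  R,G,B
[[202, 193, 182], [200, 192, 177], [192, 185, 173], [184, 179, 165], [192, 188, 173], [200, 196, 182], [199, 192, 178], [191, 183, 170], [181, 174, 161], [173, 167, 157], [182, 176, 164], [193, 185, 174], [201, 194, 179], [201, 198, 183], [189, 187, 174], [176, 171, 160], [195, 185, 173], [198, 191, 178], [198, 191, 179], [199, 192, 179], [198, 191, 178], [199, 191, 177]]
col C
[[201, 191, 179], [199, 191, 177], [190, 184, 170], [178, 173, 157], [181, 178, 162], [185, 182, 165], [181, 177, 163], [160, 155, 141], [112, 111, 103], [84, 86, 84], [88, 88, 86], [103, 102, 96], [146, 141, 130], [180, 174, 160], [186, 182, 167], [175, 172, 157], [161, 156, 144], [174, 166, 152], [180, 173, 161], [184, 177, 163], [181, 175, 161], [182, 174, 161], [185, 177, 163], [191, 182, 169], [197, 190, 176]]
foot row
[[129, 125, 120], [135, 132, 125], [133, 129, 123], [134, 130, 125], [96, 100, 94], [77, 83, 76], [73, 78, 74], [75, 76, 78], [74, 77, 74], [77, 80, 77], [81, 86, 82], [75, 80, 76]] [[137, 132, 127], [138, 135, 131], [130, 129, 122], [79, 81, 78], [59, 56, 56], [75, 80, 77], [80, 80, 80], [79, 84, 83], [84, 83, 83], [85, 87, 84], [80, 84, 80], [68, 69, 67], [71, 73, 71], [80, 84, 81], [101, 101, 96], [179, 171, 157], [182, 177, 162], [191, 183, 171]]
```

```bash
cat > d.py <<'E'
from h import *
from scipy import ndimage as ni
def grab(n="top",k=8): return np.mean([read_camera(n).astype(float) for _ in range(k)],0)
def plates(im,vis=None,seeds=SEEDS,f=6):
    g=ni.zoom(cv2.GaussianBlur(im,(0,0),.7),(f,f,1),order=1)
    m=((g[:,:,0]-g[:,:,1])/g[:,:,0]<.031).astype(np.uint8)*255
    mo=cv2.morphologyEx(m,cv2.MORPH_CLOSE,cv2.getStructuringElement(2,(9,9)))
    mo=cv2.morphologyEx(mo,cv2.MORPH_OPEN,cv2.getStructuringElement(2,(37,37)))
    out={}
    for k,p in seeds.items():
        W=16*f;x0,y0=int(p[0]*f)-W,int(p[1]*f)-W
        sub=mo[y0:y0+2*W,x0:x0+2*W]
        c=cnt_at(sub,(W,W))
        if c is None: out[k]=None;continue
        px=(c.reshape(-1,2)+[x0,y0]+.5)/f-.5
        out[k]=rect3("top",px,.008)
    if vis: cv2.imwrite(vis,cv2.addWeighted(m,.5,mo,.5,0)[160*f:270*f:1,290*f:440*f:1][::1,::1])
    return out
E
python3 - <<'E'
from d import *
im=grab();np.save("top.npy",im);np.save("side.npy",grab("side"))
for k,v in plates(im,"pics/m.png").items():print(k,v)
v=cv2.imread("pics/m.png");cv2.imwrite("pics/m.png",cv2.resize(v,None,fx=.85,fy=.85))
f=6;g=ni.zoom(im,(f,f,1),order=1)
m=(g.sum(2)<300).astype(np.uint8)*255; m[:150*f]=0
m=cv2.morphologyEx(m,cv2.MORPH_OPEN,np.ones((31,31),np.uint8))
cs,_=cv2.findContours(m,0,1); c=max(cs,key=lambda c:cv2.pointPolygonTest(c,(285.*f,185.*f),True))
print("foot",rect3("top",(c+.5)/f-.5,.006))
m=(g[230*f:260*f,250*f:280*f].max(2)<60).astype(np.uint8)*255
cs,_=cv2.findContours(m,0,1)
for c in cs: 
  if cv2.contourArea(c)>300: print("bar",rect3("top",(c+[250*f,230*f]+.5)/f-.5,.034))
np.save("g.npy",g)
E
```

```text
A (array([0.4849, 0.01  ]), (39.75668716430664, 62.604427337646484), 79.41043853759766)
B (array([ 0.6341, -0.2483]), (35.10141372680664, 40.36286544799805), 29.127939224243164)
C (array([ 0.4493, -0.3404]), (38.54317092895508, 62.86924362182617), 66.31621551513672)
P (array([ 0.6099, -0.3646]), (40.53615951538086, 31.790678024291992), 82.0479736328125)
Q (array([ 0.4706, -0.2258]), (39.60139465332031, 59.1534423828125), 85.63676452636719)Traceback (most recent call last):
  File "<stdin>", line 9, in <module>
  File "h.py", line 12, in rect3
    pts=np.array([onz(n,*p,z)[:2] for p in cnt.reshape(-1,2)],np.float32)
                  ~~~^^^^^^^^
  File "h.py", line 9, in onz
    o,d=ray(n,u,v);return o+d*(z-o[2])/d[2]
        ~~~^^^^^^^
  File "h.py", line 7, in ray
    i=camera_info(n);T=i["T"];d=np.linalg.inv(i["intrinsics"])@[u,v,1];return T[:3,3],T[:3,:3]@[d[0],-d[1],-d[2]]
ValueError: time passes only in moves, steps and waits
```

View pics/m.png

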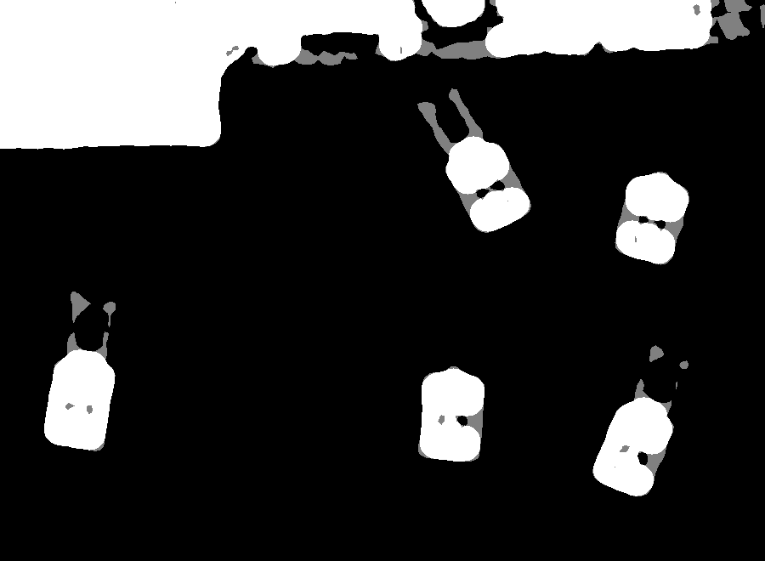

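The mask isolates all five plates but leaves holes. I'll fill them, then work from the clean rear edge.

```bash
cat > d.py <<'E'
from h import *
from scipy import ndimage as ni
import functools
camera_info=functools.lru_cache(None)(camera_info)
import h; h.camera_info=camera_info
def grab(n="top",k=8): return np.mean([read_camera(n).astype(float) for _ in range(k)],0)
def rect(px,z):
    pts=np.array([onz("top",*p,z)[:2] for p in px.reshape(-1,2)],np.float32)
    r=cv2.minAreaRect(pts*1000);b=cv2.boxPoints(r)/1000
    e=max((b[1]-b[0],b[2]-b[1]),key=np.linalg.norm);e=e/np.linalg.norm(e)
    if e[0]<0:e=-e
    return np.array(r[0])/1000,sorted(r[1]),e,pts
def plates(im,seeds=SEEDS,f=6):
    g=ni.zoom(cv2.GaussianBlur(im,(0,0),.7),(f,f,1),order=1)
    m=((g[:,:,0]-g[:,:,1])/g[:,:,0]<.031)
    m=ni.binary_fill_holes(cv2.morphologyEx(m.astype(np.uint8),cv2.MORPH_CLOSE,cv2.getStructuringElement(2,(13,13))))
    mo=cv2.morphologyEx(m.astype(np.uint8),cv2.MORPH_OPEN,cv2.getStructuringElement(2,(41,41)))
    out={}
    for k,p in seeds.items():
        W=16*f;x0,y0=int(p[0]*f)-W,int(p[1]*f)-W
        c=cnt_at(mo[y0:y0+2*W,x0:x0+2*W],(W,W))
        if c is None: out[k]=None;continue
        c0,s,e,pts=rect((c+[x0,y0]+.5)/f-.5,.006)
        n=np.array([-e[1],e[0]]);bias=(s[0]-34)/2000
        back=(pts@e).min()+bias
        out[k]=(e*(back+.025)+n*(c0@n),np.arctan2(e[1],e[0]),s)
    return out
E
cat > m.py <<'E'
from d import *
im=np.load("top.npy")
for k,v in plates(im).items():print(k,v)
f=6;g=ni.zoom(im,(f,f,1),order=1)
def blob(m,p,z):
    cs,_=cv2.findContours(m.astype(np.uint8),0,1); c=max(cs,key=lambda c:cv2.pointPolygonTest(c,(p[0]*f,p[1]*f),True))
    c0,s,e,_=rect((c+.5)/f-.5,z); return c0,s,e
m=(g.sum(2)<315).astype(np.uint8); m[:163*f]=0;m=cv2.morphologyEx(m,cv2.MORPH_OPEN,np.ones((31,31)))
F=blob(m,(285.,187.),.006);print("foot",F)
print("bar",blob(g.max(2)<65,(262.,245.),.034))
# lid / box corners by hand from c2 crop (4x)
q=lambda u,v:(155+(u+.5)/4-.5,150+(v+.5)/4-.5)
print("lid",[onz("top",*q(*p),.009)[:2] for p in((360,277),(537,295),(511,495),(330,478))])
print("box rim",[onz("top",*q(*p),.055)[:2] for p in((31,317),(206,316),(197,522),(14,519))])
e=F[2];e=e if e[1]>0 else -e;n=np.array([e[1],-e[0]]) # n ~ +x
a=np.load("side.npy").astype(np.uint8)[:,:,::-1].copy();b=im.astype(np.uint8)[:,:,::-1].copy()
a=cv2.resize(a[160:245,330:420],None,fx=7,fy=7);b=cv2.resize(b[155:200,240:340],None,fx=7,fy=7)
for i in range(4):
    L=F[0]+e*.075*(1.5-i)-n*.025;print("loop",i+1,L,np.arctan2(n[1],n[0]))
    for cam,pic,o in(("side",a,(330,160)),("top",b,(240,155))):
        P=[tuple(int(t) for t in ((proj(cam,[*(L+n*d),z])-o+.5)*7)) for d,z in((0,.006),(0,.06),(.052,.06),(.052,.006))]
        cv2.polylines(pic,[np.array(P)],False,(0,0,255),1)
h_=a.shape[0];b=cv2.copyMakeBorder(b,0,0,0,0,0)
cv2.imwrite("pics/ov_s.png",a);cv2.imwrite("pics/ov_t.png",b)
E
python3 m.py
```

```text
A (array([0.4975, 0.009 ]), np.float32(-0.018514283), [103.86625671386719, 104.14186096191406])
B (array([ 0.6407, -0.2551]), np.float32(-0.041026615), [106.13636779785156, 110.93140411376953])
C (array([ 0.4539, -0.3339]), np.float32(1.5518682), [103.4353256225586, 107.28349304199219])
P (array([ 0.6009, -0.3621]), np.float32(-0.055466138), [105.63685607910156, 111.44993591308594])
Q (array([ 0.4792, -0.2246]), np.float32(-0.03796416), [103.81793212890625, 105.85369873046875])
foot (array([0.6927, 0.0597]), [83.53196716308594, 291.5165100097656], array([0.0022, 1.    ], dtype=float32))
bar (array([0.4594, 0.147 ]), [13.8741455078125, 42.38092041015625], array([ 0.9914, -0.1312], dtype=float32))
lid [array([0.5505, 0.2063]), array([0.5329, 0.0623]), array([0.3718, 0.084 ]), array([0.388, 0.228])]
box rim [array([0.5144, 0.4572]), array([0.5127, 0.3199]), array([0.3523, 0.322 ]), array([0.3573, 0.4625])]
loop 1 [0.668  0.1723] -0.0022495151
loop 2 [0.6678 0.0973] -0.0022495151
loop 3 [0.6677 0.0223] -0.0022495151
loop 4 [ 0.6675 -0.0527] -0.0022495151
```

View pics/ov_s.png

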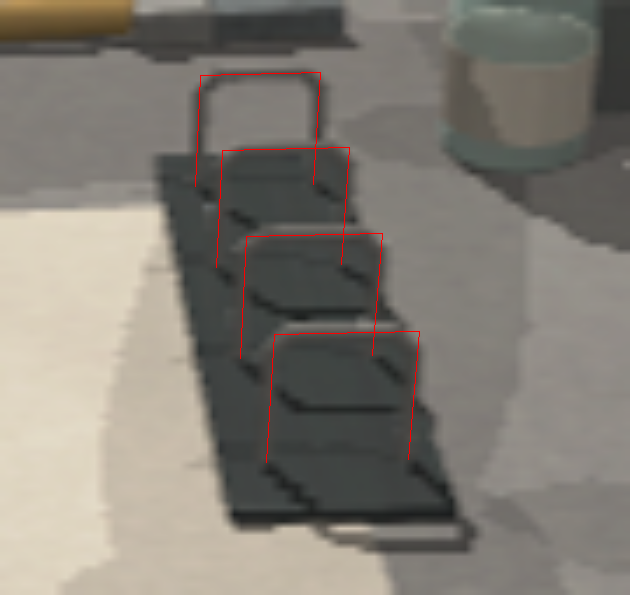

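View pics/ov_t.png

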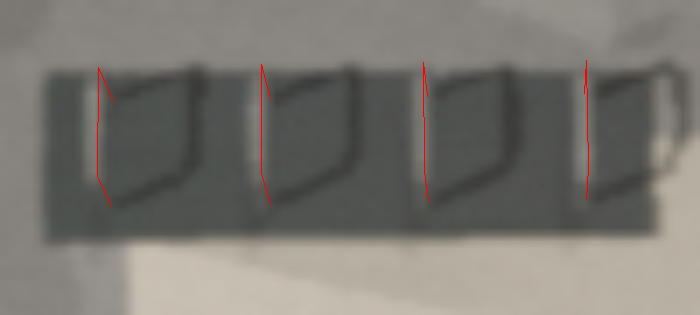

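The overlays put the legs right in x; they sit about 2 mm further in +y than predicted. I'll fill holes per window only, because the mat itself counted as a hole.

```bash
python3 - <<'E'
s=open("d.py").read()
s=s.replace("m=ni.binary_fill_holes(cv2.morphologyEx(m.astype(np.uint8),cv2.MORPH_CLOSE,cv2.getStructuringElement(2,(13,13))))","m=cv2.morphologyEx(m.astype(np.uint8),cv2.MORPH_CLOSE,cv2.getStructuringElement(2,(13,13)))\n    lab,nl=ni.label(~m.astype(bool));sz=np.bincount(lab.ravel());m=m.astype(bool)|((sz[lab]<500)&(lab>0))")
open("d.py","w").write(s)
E
python3 - <<'E'
from d import *
for k,v in plates(np.load("top.npy")).items():print(k,v[0],np.degrees(v[1]),v[2])
# box rim edges: profile prints
im=np.load("top.npy").sum(2)/3
print(im[240:262,155:215].mean(0).round()); print(im[220:292,175:195].mean(1).round())
print(inverse_kinematics([.5,0,.1],[0,0.7071,-.7071,0]),inverse_kinematics([.5,0,.1],[0,1,0,0]))
E
```

```text
A [0.4819 0.0107] -10.619278 [39.8015022277832, 62.68376922607422]
B [ 0.6192 -0.256 ] 25.390554 [40.448570251464844, 62.95912170410156]
C [ 0.4457 -0.3395] -24.716833 [38.755069732666016, 62.86195373535156]
P [ 0.5958 -0.3609] -16.074108 [40.773563385009766, 59.41699981689453]
Q [ 0.4691 -0.226 ] -4.3964553 [39.63767623901367, 58.71345901489258]
[ 53.  52.  71.  93. 103.  98.  77.  62.  60.  62.  70.  78.  83.  83.
  83.  83.  84.  83.  83.  83.  84.  87.  97. 111. 123. 124. 124. 124.
 124. 124. 124. 124. 124. 124. 124. 124. 124. 124. 124. 124. 124. 124.
 121. 116. 113. 113. 113. 115. 114.  97.  71.  62.  67.  78.  87.  86.
  83.  81.  81.  81.]
[130. 130. 131. 132. 131. 123.  98.  82.  95. 122.  94.  80.  92. 105.
 108. 107. 108. 108. 108. 110. 116. 117. 117. 117. 117. 117. 117. 117.
 117. 117. 117. 117. 117. 118. 119. 119. 119. 119. 121. 121. 121. 121.
 121. 121. 122. 122. 121. 115. 111. 110. 110. 110. 111. 105.  81.  70.
  70.  70.  89. 118. 102. 120. 134. 136. 135. 135. 135. 135. 137. 142.
 146. 147.]
None [-0.0238  0.4322  1.9833 -0.      0.726   1.547 ]
```

```bash
cat > r.py <<'E'
from d import *
LOOPS={1:(.667,.1743),2:(.667,.0993),3:(.667,.0243),4:(.667,-.0507)}
def Q(psi): return [0,np.cos(psi/2),np.sin(psi/2),0]
def away(): movej([1.25,.42,1.63,0,1.09,0.0])
def look(seeds):
    r=plates(grab(k=5),seeds)
    for k,v in r.items(): print("  see",k,None if v is None else (v[0],round(float(np.degrees(v[1])),1),np.round(v[2],0)))
    return r
def pick(c,psi):
    command_gripper(.72)
    move_pose([*c,.09],Q(psi)); movel([*c,.003],v=.12)
    command_gripper(0); movel([*c,.075],v=.15)
    w=get_grip_width(); print("  grip",w,"tcp",get_tcp_pos(),"t",get_time()); return abs(w*88-34)<5
def hook(l):
    x,y=LOOPS[l]
    move_pose([x-.12,y,.075],Q(0)); movel([x-.089,y,.075]); movel([x-.089,y,.012],v=.1)
    print("  at mouth, grip",get_grip_width(),get_ft_force())
    h=movel([x-.034,y,.012],v=.03,until_force=9); p=get_tcp_pos()
    print("  push hit",h,"wire-plate mm",(x-p[0])*1000,"dy",(y-p[1])*1000,"grip",get_grip_width(),get_ft_force())
    return h
def release():
    p=get_tcp_pos(); movel([p[0]-.003,p[1],.0105],v=.03)
    command_gripper(.62); movel([p[0]-.003,p[1],.10],v=.12)
E
python3 - <<'E'
from r import *
away(); r=look(SEEDS)
c,psi,_=r["C"]
print(pick(c,float(psi))); print(hook(4),get_time())
E
```

```text
see A (array([0.4821, 0.0105]), -10.3, array([40., 63.]))
  see B (array([ 0.6194, -0.2562]), 24.1, array([42., 65.]))
  see C (array([ 0.446 , -0.3397]), -26.4, array([40., 64.]))
  see P (array([ 0.5953, -0.3607]), -16.4, array([41., 60.]))
  see Q (array([ 0.4688, -0.2261]), -4.3, array([40., 60.]))
  grip 0.383246456636263 tcp [ 0.4457 -0.3394  0.0746] t 11.3083
True
  at mouth, grip 0.3801070703643528 [-0.3915 -0.3355 -0.2397]
  push hit True wire-plate mm 40.371619233532385 dy 0.0013254101224463577 grip 0.38225244534672004 [-0.1532 -0.7409 -0.0181]
True 15.1333
```

```bash
python3 - <<'E'
from r import *
wait(.1);print(get_ft_force(),get_tcp_pos())
a=read_camera("side")[:,:,::-1];b=read_camera("top")[:,:,::-1]
cv2.imwrite("pics/h1.png",np.hstack([cv2.resize(a[170:270,310:430],(480,400),interpolation=2),cv2.resize(b[155:225,290:346],(320,400),interpolation=2)]))
E
```

```text
[ 0.3758 -0.3309 -0.5421] [ 0.6263 -0.0506  0.0109]
```

View pics/h1.png

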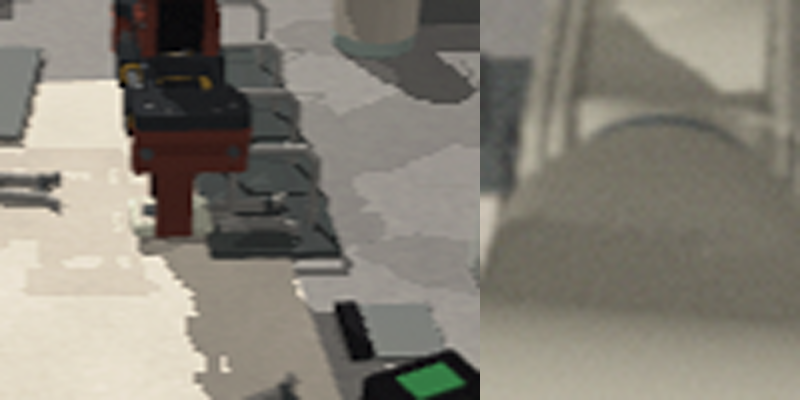

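The hook encloses the wire from what I can see. A pull test will confirm that the gate has shut.

```bash
cat >> r.py <<'E'
def pull(l):
    x,y=LOOPS[l]; p=get_tcp_pos()
    h=movel([p[0]-.032,y,.012],v=.04,until_force=5); q=get_tcp_pos()
    print("  pull caught",h,"after mm",(p[0]-q[0])*1000,"grip",get_grip_width())
    movel([p[0]-.002,y,.012],v=.05); return h
E
python3 - <<'E'
from r import *
if pull(4):
    release(); away(); r=look({k:SEEDS[k] for k in "ABPQ"}); print(get_time())
    b=read_camera("top")[:,:,::-1];a=read_camera("side")[:,:,::-1]
    cv2.imwrite("pics/h2.png",np.hstack([cv2.resize(a[170:270,330:430],(400,400),interpolation=2),cv2.resize(b[155:225,290:360],(400,400),interpolation=2)]))
E
```

```text
pull caught True after mm 22.068367804290002 grip 0.3817816735011562
  see A (array([0.4818, 0.0105]), -9.7, array([40., 63.]))
  see B (array([ 0.6088, -0.2263]), -2.7, array([40., 41.]))
  see P (array([ 0.595 , -0.3606]), -16.4, array([41., 60.]))
  see Q (array([ 0.4694, -0.2261]), -4.3, array([40., 60.]))
21.2333
```

View pics/h2.png

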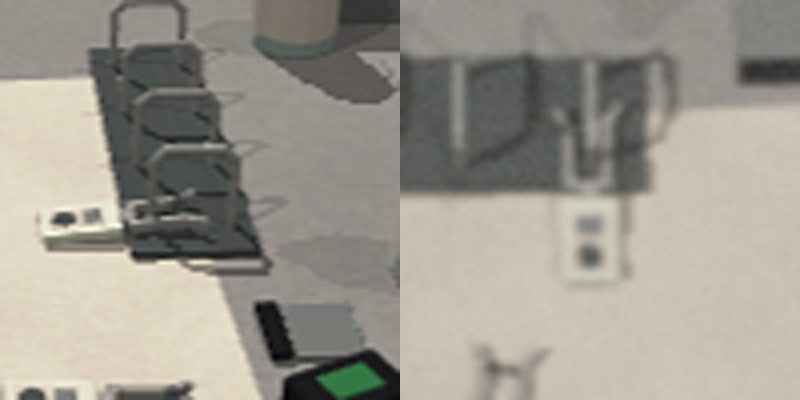

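Tag C is hooked: the plate is held and the wire is inside the throat. B was knocked meanwhile, so I'll re-seed it from its new place.

```bash
cat >> r.py <<'E'
def find(k,p=None):
    im=grab(k=5); p=p or SEEDS[k]
    for _ in range(3):
        v=plates(im,{k:p})[k]
        if v is None: return None
        p=tuple(proj("top",[*v[0],.006]))
    print("  find",k,v[0],np.degrees(v[1]),v[2],np.round(p)); return v
E
python3 - <<'E'
from r import *
v=find("B"); im=np.load("top.npy")
b=read_camera("top")[:,:,::-1]; cv2.imwrite("pics/b.png",cv2.resize(b[165:225,350:440],None,fx=6,fy=6,interpolation=2))
E
```

```text
find B [ 0.5876 -0.225 ] -5.6881943 [40.11840057373047, 61.67234420776367] [376. 206.]
```

View pics/b.png

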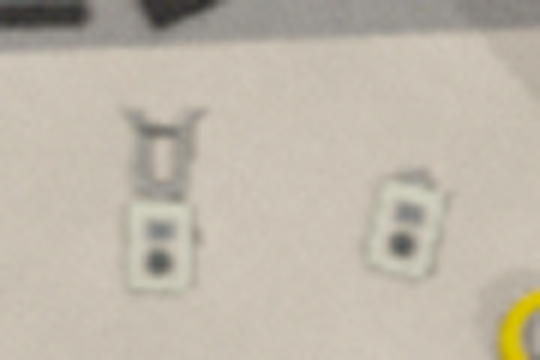

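B now lies at about (376,206) with its hook still towards +x, and the fit agrees. I'll hook B on loop 3, then A on loop 2.

```bash
cat > go.py <<'E'
from r import *
import sys
k,l,*p=sys.argv[1:];l=int(l)
away(); v=find(k,tuple(map(float,p)) if p else None)
assert v is not None and 36<v[2][0]<44 and 55<v[2][1]<68
assert pick(v[0],float(v[1])),"no grip"
ok=hook(l) and pull(l); print("ok",ok,get_time())
if ok: release()
sys.exit(not ok)
E
python3 go.py B 3 376 206 && python3 go.py A 2; python3 -c "
from r import *
away();find('P');find('Q');print(get_time())
b=read_camera('top')[:,:,::-1];a=read_camera('side')[:,:,::-1]
cv2.imwrite('pics/h3.png',np.hstack([cv2.resize(a[150:280,260:430],(425,400),interpolation=2),cv2.resize(b[155:225,260:330],(370,400),interpolation=2)]))"
```

```text
find B [ 0.5872 -0.2249] -4.8739963 [39.988346099853516, 63.11861801147461] [376. 206.]
  grip 0.38120470552480346 tcp [ 0.5868 -0.2247  0.0746] t 27.8333
  at mouth, grip 0.38150454797841804 [ 1.3335  0.2999 -0.5019]
  push hit True wire-plate mm 39.2958643199286 dy 0.09035090565913742 grip 0.38208357696661766 [-0.7222  0.0256 -0.7472]
  pull caught True after mm 22.64462104177456 grip 0.38581946055135286
ok True 32.6917
  find A [0.4819 0.0106] -10.642527 [40.512271881103516, 62.85560607910156] [305. 239.]
  grip 0.3816586813968334 tcp [0.4816 0.0106 0.0747] t 42.0833
  at mouth, grip 0.38120609627621976 [ 0.5575 -0.2411 -0.9486]
  push hit True wire-plate mm 38.238821676056745 dy 0.1570979188621341 grip 0.3813643605280289 [-0.5208 -0.0662 -0.7235]
  pull caught True after mm 22.635939804597548 grip 0.3801191404703151
ok True 46.525
  find P [ 0.5948 -0.3604] -16.073187 [40.72175216674805, 60.50822830200195] [417. 203.]
  find Q [ 0.4692 -0.2261] -4.331389 [39.81290817260742, 59.23252868652344] [378. 241.]
51.1333
```

View pics/h3.png

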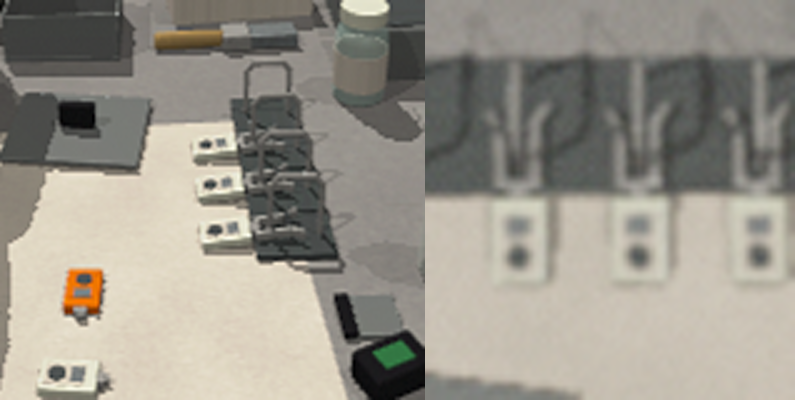

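All three tags hang on loops 2–4 with their gates caught. Next, the broken tags go into the box.

```bash
cat > rej.py <<'E'
from r import *
for k,dx in(("P",.03),("Q",-.03)):
    v=find(k)
    assert v is not None and 36<v[2][0]<44 and 52<v[2][1]<68
    if not pick(v[0],float(v[1])): print("lost");break
    p=get_tcp_pos(); movel([p[0],p[1],.12],v=.2)
    move_pose([.45,-.05,.12],Q(0)); move_pose([.434+dx,.39,.12],Q(0)); print("  over box",get_grip_width())
    movel([.434+dx,.39,.05],v=.15); print("  in box",get_grip_width(),get_ft_force())
    command_gripper(.55); movel([.434+dx,.39,.13],v=.2); away()
print(get_time())
im=grab(k=5);np.save("top2.npy",im);s=grab("side",4);np.save("side2.npy",s)
b=im.astype(np.uint8)[:,:,::-1];a=s.astype(np.uint8)[:,:,::-1]
cv2.imwrite("pics/bx.png",np.hstack([cv2.resize(b[215:295,150:220],(350,400),interpolation=2),cv2.resize(a[130:220,240:330],(400,400),interpolation=2)]))
E
python3 rej.py
```

```text
find P [ 0.5949 -0.3605] -17.92012 [40.85203552246094, 60.607425689697266] [417. 203.]
  grip 0.38250052226050124 tcp [ 0.5946 -0.3602  0.0747] t 57.6
  over box 0.3825278592922599
  in box 0.37907919282503405 [-0.0233  0.3213 -0.5762]
  find Q [ 0.4693 -0.2263] -4.300485 [40.243019104003906, 59.29849624633789] [378. 241.]
  grip 0.37468868880671097 tcp [ 0.469  -0.2261  0.0746] t 70.3417
  over box 0.38015004520004264
  in box 0.37944508121686876 [-0.6077  0.1249 -1.0818]
76.7083
```

View pics/bx.png

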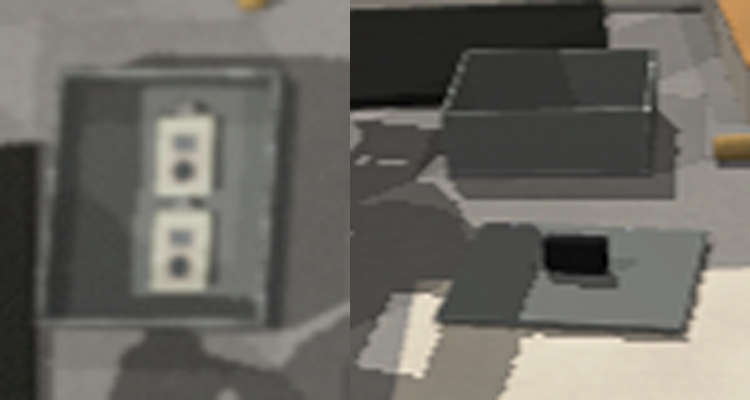

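Both broken tags are in the box. Now I'll check the box position from both views, using the rim-line corners.

```bash
cat > box.py <<'E'
from r import *
t=[onz("top",149.5+(u+.5)/5+.0,214.5+(v+.5)/5,.055)[:2] for u,v in((63,71),(280,73),(268,323),(46,321))]
s=[onz("side",239.5+(u+.5)/4.444,129.5+(v+.5)/4.444,.055)[:2] for u,v in((466,52),(655,52),(652,108),(446,113))]
for P in(t,s): print(np.array(P),"c",np.mean(P,0))
t=np.array(t);print("yaws",[np.degrees(np.arctan2(*d[::-1])) for d in(t[0]-t[3],t[1]-t[2])],[np.degrees(np.arctan2(-d[0],d[1])) for d in(t[0]-t[1],t[3]-t[2])])
f=6;im=np.load("top2.npy");g=ni.zoom(im,(f,f,1),order=1)
cs,_=cv2.findContours((g.max(2)<65).astype(np.uint8),0,1); c=max(cs,key=lambda c:cv2.pointPolygonTest(c,(262.*f,245.*f),True))
c0,sz,e,_=rect((c+.5)/f-.5,.034);print("bar",c0,sz,np.degrees(np.arctan2(e[1],e[0])))
E
python3 box.py
```

```text
[[0.5147 0.4577]
 [0.5109 0.3215]
 [0.3552 0.3242]
 [0.359  0.4605]] c [0.435 0.391]
[[0.6501 0.4428]
 [0.8047 0.4324]
 [0.7796 0.3104]
 [0.6234 0.3101]] c [0.7145 0.3739]
yaws [np.float64(-1.025608847897459), np.float64(-0.9822182249278683)] [np.float64(-1.600463910455773), np.float64(-1.6065695151771515)]
bar [0.4597 0.1471] [13.445743560791016, 41.87165832519531] -8.068038
```

```bash
sed -i 's/for u,v in((466,52),(655,52),(652,108),(446,113))/for u,v in((116,52),(305,52),(302,108),(96,113))/' box.py; cat > lid.py <<'E'
from r import *
exec(open("box.py").read())
bc=np.mean(t,0); sc=np.mean(s,0)
if np.abs(bc-sc).max()<.008: bc=.7*bc+.3*sc
print("box",bc); by=np.radians(-1.3); psi=np.arctan2(e[1],e[0])
command_gripper(.6); move_pose([*c0,.11],Q(psi)); movel([*c0,.014],v=.12); command_gripper(0)
movel([*c0,.13],v=.15); print("grip",get_grip_width()*88,get_tcp_pos(),get_ft_force())
move_pose([*bc,.13],Q(by)); movel([*bc,.075],v=.1); print("grip",get_grip_width()*88)
h=movel([*bc,.058],v=.02,until_force=8); print("seat hit",h,get_tcp_pos(),get_grip_width()*88,get_time())
a=read_camera("side")[:,:,::-1]; cv2.imwrite("pics/ld.png",cv2.resize(a[110:200,230:340],None,fx=6,fy=6,interpolation=2))
E
python3 lid.py
```

```text
[[0.5147 0.4577]
 [0.5109 0.3215]
 [0.3552 0.3242]
 [0.359  0.4605]] c [0.435 0.391]
[[0.3593 0.4623]
 [0.517  0.4517]
 [0.5146 0.3271]
 [0.3576 0.3267]] c [0.4372 0.3919]
yaws [np.float64(-1.025608847897459), np.float64(-0.9822182249278683)] [np.float64(-1.600463910455773), np.float64(-1.6065695151771515)]
bar [0.4597 0.1471] [13.445743560791016, 41.87165832519531] -8.068038
box [0.4356 0.3913]
grip 13.988630286459042 [0.459  0.1469 0.1293] [-0.4687 -0.6408 -0.9318]
grip 13.919007517351355
seat hit True [0.4356 0.3914 0.065 ] 13.830839240387444 84.2083
```

View pics/ld.png

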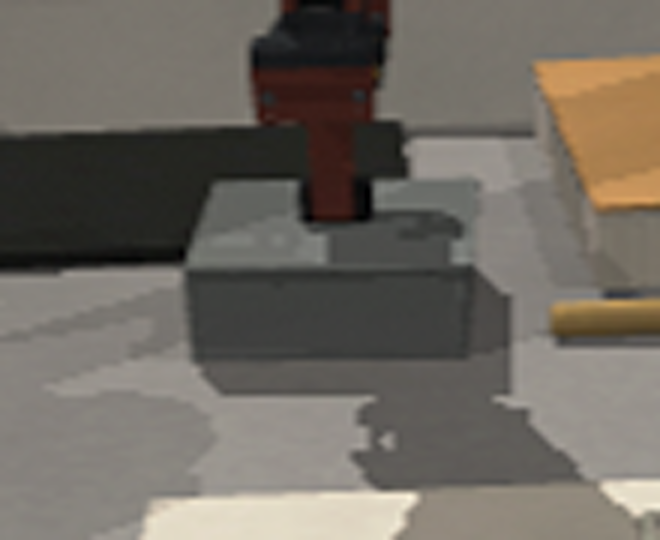

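The lid hit at z = 0.065, exactly the seated height, and the side view shows it flush on the box. I'll release, check everything once more, and hand in.

```bash
python3 - <<'E'
from r import *
p=get_tcp_pos(); command_gripper(.6); movel([p[0],p[1],.16],v=.15); movej([-1.207,.423,1.63,0,1.089,-.019]); wait(.5)
a=read_camera("side")[:,:,::-1];b=read_camera("top")[:,:,::-1]
cv2.imwrite("pics/fin.png",np.hstack([cv2.resize(a[130:300,240:430],(400,358),interpolation=2),cv2.resize(b[150:300,150:318],(400,358),interpolation=2)]));print(get_time())
E
```

```text
89.875
```

View pics/fin.png

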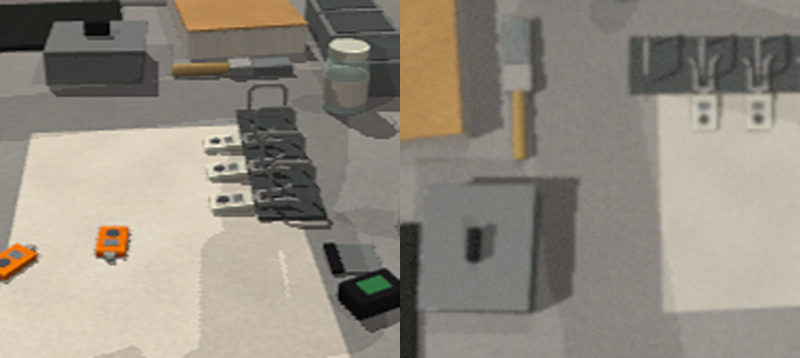

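The lid sits square and level on the box, three tags hang on the loops, and the other things are untouched.

```bash
python3 -c "
from station import *
print(job_done())"
```

```text
the job is handed in; nothing more can be done
None
```

The job is handed in at about 90 s: the three good tags are snapped onto loops 2–4 (pull-tested), both white broken tags are in the reject box with its lid seated, and I left everything else alone.

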